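Scrape the stone chips off the carving board into the catch tray

ROBOT

A 6-joint arm with a two-finger parallel gripper is mounted at the origin on the work surface. World frame = base frame: x ahead of the robot, y to its left, z up, the work surface at z = 0. Lengths are in mm, angles in rad, forces in N, time in s.
With the tool pointing down it reaches from about 350 to 875 mm from the base axis. Payload 4.2 kg.
Tool frame: the origin (TCP) lies on the centre line of the jaws, within the pads' length; the fingertips stand 22 mm ahead of it and the grasp point (between the pads) lies 3 mm ahead of it; z points along the fingers, y is the line along which they close (so a half turn about z gives the same grasp; the last joint's range is limited). The gripper opens to 85 mm and grips with 20 to 120 N. Pads are 22 mm wide; open, the fingers measure 114 mm over their backs; the gripper's body (76 mm by 85 mm) begins 54 mm behind the grasp point. The pads swing forward as they close: fully open they stand 13 mm farther back than shut.
Start: joints at [-0.993, 0.385, 0.008, 0, -1.194, -0.259], TCP at [195.907, -593.481, 253.312] pointing down, gripper open.
Joint ranges: [-3.14, 3.14], [-1.21, 2.06], [-1.07, 1.41], [-3.16, 2.05], [-2.99, -0.16], [-3.1, 3.1]. Speed limits (rad/s): [2.79, 2.79, 3.14, 3.14, 3.14, 3.14].

INTERFACE

Orientations are given as a unit quaternion [x, y, z, w].
In Python, from plant import r gives the robot as it stands.
- The arm moves only by the tool carry_out, never from a script. Its argument "deltas" is a list of rows, each a list of 7 numbers: the shift along the tool's x, y, z in units of 0.03 m (1.0 is 0.03 m), then the turn, a rotation vector about the tool's x, y, z in units of 8 degrees (1.0 is 8 degrees), then the opening, from -1 (shut) to 1 (fully open). In form: [[dx, dy, dz, ax, ay, az, gripper], ...]. A call has 1 to 12 rows; each row shifts and turns the commanded pose from where the row before left it, along the tool's axes as they then stand; what a row does not reach is not made up. A row lasts 1/10 s, in which the tool goes at most 50 mm and 8.59 degrees, less where a joint would pass 70% of its speed; a pose out of reach is approached as far as the arm can. A call with a number of a shift or a turn outside -1 to 1 is refused whole. A call with a gripper value outside its range is refused whole. The fingers move at their own pace and stop on an object; "newtons" is the grip in N (left out, the last holds). Time passes only in rows, so rows that do not move let the fingers close. It gives the time, the measured TCP pose, the force, the opening and the grip force at its end, in the units of the state.
- r.state(): the state, without advancing time (a new reading comes with each control period).
- r.read_camera(name): name is "side" or "top" or "wrist"; returns a dict with "color" (480x640x3 uint8, red, green, blue), "z_map" (480x640 float32, mm along the optical axis (not along the pixel's ray), 0 where there is no reading), "camera_matrix" (3x3 intrinsics, pixels), "k1" (the pictures are not rectified: a ray, as slopes to the right and down, at radius r is drawn at 1 + k1 r^2 times it, then the intrinsics apply), "rvec" (rotation vector, rad) and "tvec" (3), from world to camera coordinates, as OpenCV has them; the wrist camera has in their place "tool_from_camera" (4x4, takes a point from camera to tool coordinates, whose origin is the TCP and whose axes are the flange's). Camera axes: x right, y down, z forward; pixel columns grow to the right and rows downward; lengths in mm; the calibration is good to about 2 mm. A picture is of the moment at which its call begins: read the wrist's pose just before it.
- r.job_done(): hands the job in; it is judged then, once.
The state is a dict: "time_s": time; "joint_positions": joint angles; "joint_velocities": joint speeds; "effort": joint torques, N m; "ee_pos": TCP position; "ee_rot": TCP orientation; "force": force on the tool from outside, world axes, zero at the start; "wrist_torque": the same for the moment, N m; "finger_gap": finger opening in mm; "grasp_force": force on a finger pad.
Only numpy, scipy, OpenCV 4.12 (cv2) and the standard library are available. Lean on these libraries where they do the work, as an engineer would, in place of code of your own. Each camera call takes 0.05 s, during which the arm holds its last target. There are 200 camera calls.

TASK

Take the scraper with the upright grip out of the tool crate and use it to wipe all five stone chips off the steel board into the catch tray at its end, without touching the chips with the gripper or letting any fall beside the tray. Then stand the scraper back upright on the floor of the crate, without dropping it, and leave the other tools and stones where they are.

Things in the scene. Friction and masses are not known exactly. Their poses are not given: they have to be found in the camera images.
- scraper: the scraper: steel-shod wooden foot 140 mm long (its x) x 30 mm thick (its y) x 36 mm high, with a wooden grip on top, 80 mm long (x) x 24 mm thick (y), from 36 to 91 mm above the underside. 175 to 290 g. Origin at the centre of the underside, z up. It starts upright in the crate, its length roughly along the crate x; symmetric under a half turn about z
- crate: fixed open plywood tool crate, outside 230 (x) x 210 (y) x 45 mm high, walls and floor 6 mm thick, on the table; origin at the centre of its underside. The scraper stands in the middle lane (within about 40 mm of the crate x axis); the other tools lie along both long sides and are under 35 mm high
- board: fixed dark steel board on battens, 180 (x) x 240 (y) mm, its flat top 45 mm above its origin, which is at the centre of its underside on the table. The stone chips lie on it, within 60 mm of its middle in x and 65 mm in y. The long sides (+x, -x) are open; one short end (+y or -y) meets the catch tray, the other the stone blank
- tray: fixed open metal catch tray, outside 200 (x) x 130 (y) x 40 mm high, walls and floor 4 mm; origin at the centre of its underside, on the table. It stands against the +y or the -y end of the board (185 mm between origins), 5 mm lower than the board top, with the same yaw
- blank: fixed pale carved stone blank, 170 (x) x 120 (y) mm, 5 mm clear of the other end of the board, up to 75 mm high (30 mm above the board top); origin at the centre of its underside
- chip1: loose angular pale stone chip, about 26 x 20 x 18 mm, 11 to 31 g; origin in its middle. Starts on the board
- chip2: loose angular pale stone chip, about 22 x 21 x 20 mm, 11 to 31 g; origin in its middle. Starts on the board
- chip3: loose angular pale stone chip, about 28 x 18 x 16 mm, 11 to 31 g; origin in its middle. Starts on the board
- chip4: loose angular pale stone chip, about 24 x 22 x 22 mm, 11 to 31 g; origin in its middle. Starts on the board
- chip5: loose angular pale stone chip, about 21 x 18 x 17 mm, 11 to 31 g; origin in its middle. Starts on the board
- rubbing_block: flat wooden rubbing block with a black rubber top, without a grip, 90 x 34 x 29 mm, in the crate on its -y side; to be left alone. Origin at its underside
- chisel_a: chisel 190 mm long, 18 mm thick, lying in the crate near its +y wall; to be left alone. Origin at its underside
- chisel_b: chisel 170 mm long, 18 mm thick, lying in the crate between chisel_a and the scraper; to be left alone. Origin at its underside
- mallet: wooden mallet on the table, head 65 x 120 x 60 mm with a 170 mm handle; to be left alone. Origin at its underside
- rasp: flat steel rasp with a wooden handle, 240 mm long, lying on the table near the robot; to be left alone. Origin at its underside
- lump: rough pale stone lump on the table, about 100 x 130 x 90 mm; to be left alone. Origin at its underside
Not all that is in view belongs to the job. What is shaped like the scraper but turquoise is not meant.

How it is judged:
By the outcome, as a careful person would: the job done as asked, in the order asked, and still so for the second after the job is handed in, with the robot touching nothing.
It also fails if it takes over 51 s, if anything falls off the work surface, if the arm or the gripper's body presses on something with over 40 N, if the wrist force passes 120 N, or if a joint passes its speed limit or range.

## Working session

There is one attempt and no reset: what is moved stays moved. The work goes in short steps, Python scripts to look and compute and a tool call to move; the robot and the scene stay as the last step left them, time stands still between calls to the robot, and variables do not carry over. Pictures are saved under pics/ and viewed, at most 10 in all, crops included, and the job is handed in when it is done.

Besides the shell and the picture viewer there is one more tool, called after ">>>" as name([rows], argument=value, ...), one row to a line, values as JSON. carry_out: Moves the arm, as the interface text tells. Its arguments: {"type":"object","properties":{"deltas":{"type":"array","items":{"type":"array","items":{"type":"number"}}},"newtons":{"type":"number"}},"required":["deltas"]}

```bash
mkdir -p pics; ls; cat > h.py <<'E'
import numpy as np, cv2
from plant import r
from scipy.spatial.transform import Rotation as R
def cloud(c, T=None):
    K=np.array(c["camera_matrix"]);k1=c["k1"];z=c["z_map"]
    v,u=np.mgrid[0:480,0:640]
    p=np.stack([u,v],-1).reshape(-1,1,2).astype(np.float64)
    n=cv2.undistortPoints(p,K,np.array([k1,0,0,0,0.])).reshape(480,640,2)
    P=np.dstack([n[...,0]*z,n[...,1]*z,z])
    if "rvec" in c:
        Rm=cv2.Rodrigues(np.array(c["rvec"],float))[0]; W=(P-np.array(c["tvec"]).reshape(3))@Rm
    else:
        s=T; M=np.array(c["tool_from_camera"]); W=P@M[:3,:3].T+M[:3,3]
        W=W@R.from_quat(s["ee_rot"]).as_matrix().T+np.array(s["ee_pos"])
    W[z<=0]=np.nan
    return W
E
python3 - <<'E'
from h import *
s=r.state();print(s)
for n in ("top","side"):
    c=r.read_camera(n);cv2.imwrite(f"pics/{n}0.png",c["color"][...,::-1]);np.save(f"{n}0.npy",cloud(c))
    print(n,c["camera_matrix"],c["k1"],c["rvec"],c["tvec"])
E
```

```text
pics
{'time_s': 0.0, 'joint_positions': array([-9.93351018e-01,  3.85547840e-01,  6.66722755e-03, -4.94556962e-04,
       -1.19401015e+00, -2.58631800e-01]), 'joint_velocities': array([-1.50299453e-03,  1.64052907e-04,  7.46783032e-05,  1.27648597e-03,
        1.04455623e-03, -8.11775553e-04]), 'effort': array([-2.78471612e-05, -3.92292595e+01,  1.88404101e+01,  4.18631002e+00,
       -4.62126540e-03,  5.97296292e-06]), 'ee_pos': array([ 195.7775848 , -592.99531371,  252.24365842]), 'ee_rot': array([-1.58642352e-01,  9.87335533e-01,  1.05034665e-03, -2.15093224e-04]), 'force': array([ 0.50777937, -0.65457104,  0.57442407]), 'wrist_torque': array([ 0.0304773 , -0.00325674,  0.01875708]), 'grasp_force': 0.0, 'finger_gap': 85.49544811128635}
top [[503.41950679   0.         318.05257107]
 [  0.         503.41950679 245.05284425]
 [  0.           0.           1.        ]] 0.04527910972117079 [ 2.13213208 -2.20008145  0.1059675 ] [  72.74090397  499.92425901 1064.54538682]
side [[498.87428777   0.         322.43810611]
 [  0.         498.87428777 232.64256764]
 [  0.           0.           1.        ]] -0.03827127564132414 [ 0.49077807 -2.67992156  1.25660641] [ 507.90378917  125.85308176 1044.5935299 ]
```

View pics/top0.png

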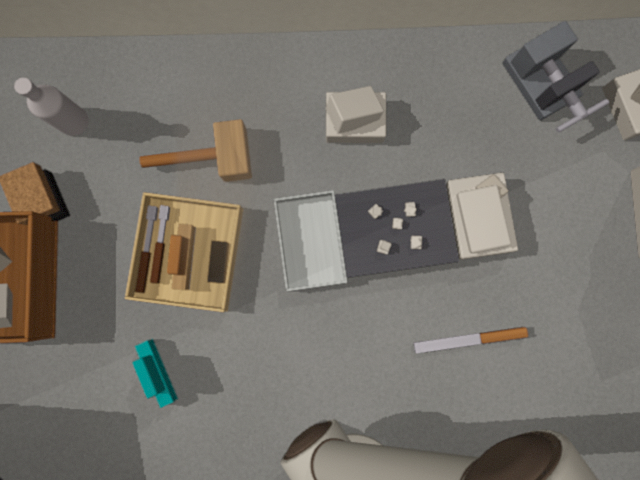

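View pics/side0.png

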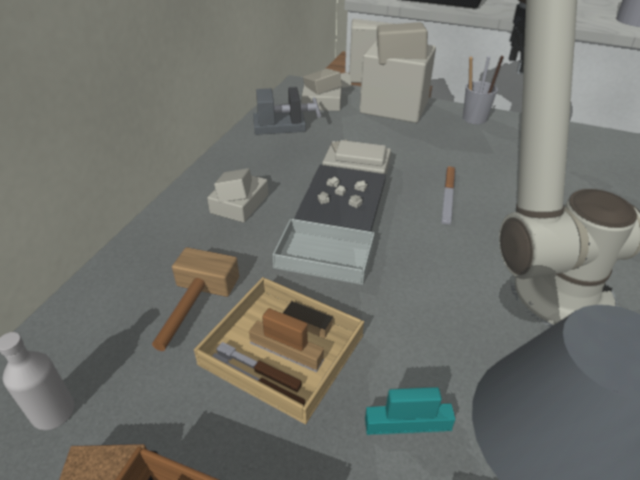

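The top view shows the crate centred at about (183,252), with the scraper's grip at (177,253). The tray is at (311,240), the board at (398,228) and the blank at (485,215). The chips are at (376,211), (410,209), (398,224), (384,247) and (416,242).

Things that could be taken for the scraper:
- the wooden scraper at top (178,253) / side (285,335)
- the turquoise look-alike at top (153,372)
- the black-topped rubbing block at top (218,262)

I choose the wooden one standing in the crate's middle lane.

```bash
cat > m.py <<'E'
from h import *
def rect(W,mask,name):
    P=W[mask]; (cx,cy),(w,h),a=cv2.minAreaRect(P[:,:2].astype(np.float32))
    b=cv2.boxPoints(((cx,cy),(w,h),a)); e=[b[1]-b[0],b[2]-b[1]]; l=max(e,key=np.linalg.norm)
    print(name,len(P),"c",np.round([cx,cy],1),"sz",np.round([w,h],1),"longdir",np.round(np.degrees(np.arctan2(l[1],l[0])),1),"z",np.round(np.percentile(P[:,2],[5,50,95]),1))
E
python3 - <<'E'
from m import *
v,u=np.mgrid[0:480,0:640]
def box(a,b,c,d): return (u>=a)&(u<=c)&(v>=b)&(v<=d)
W=np.load("top0.npy");z=W[...,2]
rect(W,box(120,185,245,320)&(z>38)&(z<52),"crate rim")
rect(W,box(160,225,205,290)&(z>75),"top grip")
rect(W,box(160,225,205,300)&(z>36)&(z<50),"top foot")
rect(W,box(200,230,232,290)&(z>20)&(z<40),"top block")
rect(W,box(270,185,348,295)&(z>32)&(z<43.5),"tray rim")
rect(W,box(335,170,465,285)&(z>41)&(z<49),"board")
m=(box(360,195,435,260)&(z>52)).astype(np.uint8)
n,l=cv2.connectedComponents(m)
for i in range(1,n): 
    if (l==i).sum()>8: rect(W,l==i,f"chip{i} {u[l==i].mean():.0f},{v[l==i].mean():.0f}")
rect(W,box(450,170,525,260)&(z>50),"blank")
W=np.load("side0.npy");z=W[...,2]
rect(W,box(255,300,312,350)&(z>75),"side grip")
rect(W,box(240,300,335,370)&(z>36)&(z<48),"side foot")
rect(W,box(190,270,370,420)&(z>38)&(z<52),"side rim")
rect(W,box(295,160,390,235)&(z>41)&(z<49),"side board")
m=(box(310,172,372,212)&(z>51)).astype(np.uint8)
n,l=cv2.connectedComponents(m)
for i in range(1,n): 
    if (l==i).sum()>8: rect(W,l==i,f"chip{i} {u[l==i].mean():.0f},{v[l==i].mean():.0f}")
rect(W,box(270,215,380,285)&(z>32)&(z<43),"side tray rim")
c=cv2.imread("pics/top0.png")[180:320,115:255]
d=cv2.imread("pics/side0.png")[270:420,190:370]
cv2.imwrite("pics/crop.png",np.hstack([cv2.resize(c,(400,400),interpolation=2),cv2.resize(d,(400,400),interpolation=2)]))
E
```

```text
crate rim 2008 c [496.6 345.1] sz [211.5 231.5] longdir -9.4 z [38.8 44.4 48.7]
top grip 562 c [484.9 347.7] sz [24.8 79.4] longdir -5.9 z [ 80.6  97.  100.7]
top foot 512 c [484.8 348.2] sz [ 31.1 139.2] longdir -6.5 z [38.3 42.7 47.2]
top block 763 c [464.8 268.7] sz [ 50.1 102.3] longdir -7.4 z [26.1 35.7 39. ]
tray rim 658 c [513.1  59.3] sz [200.6 159.3] longdir 6.0 z [34.7 40.3 43.2]
board 8562 c [ 528.4 -116.9] sz [192.  303.9] longdir -83.7 z [42.6 45.8 48.4]
chip2 410,209 134 c [ 569.6 -140.8] sz [30.1 23.7] longdir 1.5 z [52.5 57.6 64.2]
chip3 376,211 110 c [565.5 -67.2] sz [22.6 21.6] longdir 43.7 z [55.  60.3 66.7]
chip6 397,224 87 c [ 539. -112.] sz [17.2 21.3] longdir -11.2 z [52.9 58.7 65. ]
chip8 416,242 120 c [ 498.3 -148.8] sz [21.7 26.2] longdir -4.1 z [54.2 59.8 65. ]
chip9 384,247 127 c [490. -81.] sz [22.1 23.9] longdir -18.0 z [56.  63.4 68.5]
blank 3984 c [ 551.3 -282.2] sz [170.2 139.7] longdir 6.1 z [50.6 70.1 74.9]
side grip 818 c [482.9 350.2] sz [27.2 80.7] longdir -6.2 z [77.  95.3 98.3]
side foot 1038 c [485.4 304.5] sz [127.3 229.3] longdir -9.5 z [36.3 41.2 45.7]
side rim 2962 c [518.2 341.6] sz [354.5 336.6] longdir 18.5 z [38.7 43.1 47.7]
side board 4025 c [ 533.8 -132.8] sz [187.5 315.5] longdir -81.5 z [42.6 45.1 47.7]
chip1 333,181 70 c [ 567.  -136.3] sz [27.7 23.3] longdir 6.6 z [52.1 56.5 61.8]
chip2 361,185 77 c [ 495.7 -145.8] sz [26.2 23.5] longdir 1.2 z [52.  57.6 63.3]
chip3 340,189 54 c [ 537.7 -107.9] sz [22.4 18.7] longdir 4.7 z [51.6 58.1 62. ]
chip4 323,197 76 c [564. -63.] sz [22.2 24.3] longdir -45.8 z [52.9 58.2 65. ]
chip5 355,200 100 c [487.5 -78.5] sz [26.1 22.1] longdir 66.9 z [51.9 59.2 66.9]
side tray rim 1000 c [500.4  89.3] sz [232.3 225.8] longdir 21.7 z [32.6 38.5 42.4]
```

View pics/crop.png

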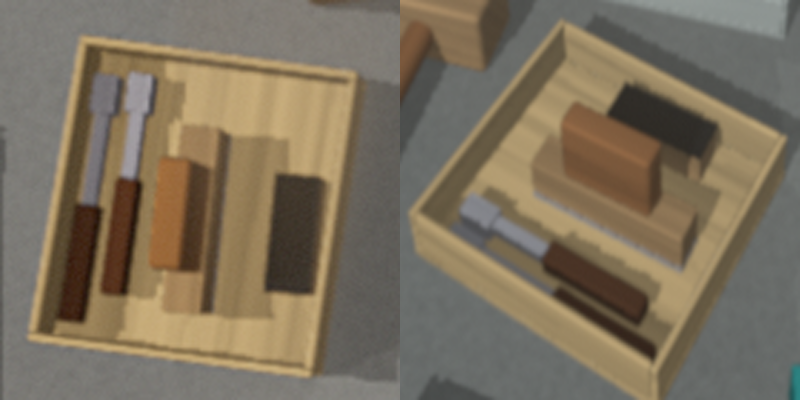

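The crop shows the wooden scraper upright in the middle lane, with its grip top at crop (172,213). It is clear of the chisels on the left and the block on the right. The top and side views agree to about 3 mm: grip centre (484,349), grip top z of about 97 (6 + 91 expected), yaw -6.2°. Next I pin down the board and tray and plan the approach.

```bash
cat >> m.py <<'E'
def hull_dark(n,b):
    W=np.load(n+"0.npy");im=cv2.imread(f"pics/{n}0.png");v,u=np.mgrid[0:480,0:640]
    m=(im.max(2)<75)&(abs(W[...,2]-45)<5)&(u>=b[0])&(u<=b[2])&(v>=b[1])&(v<=b[3])
    m=cv2.morphologyEx(m.astype(np.uint8),cv2.MORPH_OPEN,np.ones((5,5)))
    rect(W,m>0,n+" board dark")
E
python3 - <<'E'
from m import *
hull_dark("top",(325,170,465,285));hull_dark("side",(290,155,392,240))
W=np.load("top0.npy");v,u=np.mgrid[0:480,0:640];z=W[...,2]
rect(W,(u>292)&(u<332)&(v>200)&(v<282)&(z<12),"tray floor")
m=(u>265)&(u<350)&(v>185)&(v<298)&(z>33)&(z<42.5)
rect(W,m&(u<300),"tray far rim");
rect(W,(u>450)&(u<525)&(v>168)&(v<265)&(z>60),"blank")
# chips/board frame
a=np.radians(6.2);ex=np.array([np.cos(a),np.sin(a)]);ey=np.array([-np.sin(a),np.cos(a)])
for p in [(568.3,-138.5),(497,-147.3),(538.4,-110),(564.8,-65),(488.8,-79.8)]: print(np.round([ex@p,ey@p],1))
E
```

```text
top board dark 247 c [ 529.7 -129.9] sz [99.  83.2] longdir 8.6 z [42.6 45.9 48.9]
side board dark 628 c [ 580.6 -102. ] sz [ 80.5 218.4] longdir -70.2 z [42.7 45.2 47.2]
tray floor 3148 c [514.6  70.4] sz [ 84.8 178.9] longdir -1.9 z [1.5 4.9 8.3]
tray far rim 217 c [508.4 123.5] sz [ 52.1 203.2] longdir -1.5 z [35.1 39.8 42.3]
blank 2859 c [ 555.2 -297.1] sz [154.1 106.9] longdir 9.7 z [62.8 71.4 75.3]
[ 550.  -199.1]
[ 478.2 -200.1]
[ 523.4 -167.5]
[ 554.5 -125.6]
[ 477.3 -132.1]
```

```bash
python3 - <<'E'
from m import *
c=r.read_camera("top"); K=np.array(c["camera_matrix"]);Rm=cv2.Rodrigues(np.array(c["rvec"]))[0];t=np.array(c["tvec"]).ravel()
im=c["color"]; g=im.astype(int)
# print brightness rows to place edges
print("row225",[(u,int(g[225,u].mean())) for u in range(334,350)],[(u,int(g[225,u].mean())) for u in range(446,462)])
print("col400",[(v,int(g[v,400].mean())) for v in range(178,194)],[(v,int(g[v,400].mean())) for v in range(262,280)])
def un(px,z):
    n=cv2.undistortPoints(np.array(px,float).reshape(-1,1,2),K,np.array([c["k1"],0,0,0,0.])).reshape(-1,2)
    d=np.c_[n,np.ones(len(n))]@Rm; o=-Rm.T@t
    return o+d*((z-o[2])/d[:,2])[:,None]
for nm,px,z in [("board",[(446,181),(459,259),(347,277),(335,193)],45),("tray",[(333,191),(346,287),(287,291),(275,198)],40),("crate",[(143,195),(240,206),(224,309),(127,299)],45)]:
    P=un(px,z)[:,:2]; print(nm,P.round(1).tolist(),"mean",P.mean(0).round(1),"edges",[ (round(float(np.linalg.norm(e)),1), round(float(np.degrees(np.arctan2(e[1],e[0]))),1)) for e in np.roll(P,-1,0)-P])
E
```

```text
row225 [(334, 180), (335, 174), (336, 168), (337, 171), (338, 148), (339, 96), (340, 72), (341, 74), (342, 76), (343, 75), (344, 75), (345, 76), (346, 75), (347, 76), (348, 75), (349, 77)] [(446, 80), (447, 79), (448, 80), (449, 78), (450, 79), (451, 85), (452, 91), (453, 72), (454, 90), (455, 145), (456, 181), (457, 185), (458, 179), (459, 180), (460, 178), (461, 180)]
col400 [(178, 123), (179, 123), (180, 124), (181, 125), (182, 124), (183, 122), (184, 113), (185, 90), (186, 75), (187, 75), (188, 75), (189, 75), (190, 74), (191, 73), (192, 73), (193, 73)] [(262, 83), (263, 85), (264, 80), (265, 81), (266, 80), (267, 80), (268, 80), (269, 72), (270, 75), (271, 88), (272, 91), (273, 88), (274, 90), (275, 93), (276, 105), (277, 118), (278, 122), (279, 120)]
board [[629.3, -221.6], [461.0, -239.4], [430.2, -2.1], [611.2, 17.1]] mean [ 532.9 -111.5] edges [(169.3, -173.9), (239.4, 97.4), (182.0, 6.0), (239.3, -85.7)]
tray [[616.8, 21.1], [409.4, 0.6], [404.8, 125.7], [605.5, 146.7]] mean [509.1  73.5] edges [(208.5, -174.4), (125.2, 92.1), (201.8, 6.0), (126.1, -84.9)]
crate [[619.6, 428.4], [589.4, 221.6], [371.4, 258.4], [399.1, 460.6]] mean [494.9 342.3] edges [(209.0, -98.3), (221.1, 170.4), (204.1, 82.2), (222.9, -8.3)]
```

>>> carry_out([
  [0,0,0,0,0,1,1],
  [0,0,0,0,0,1,1],
  [0,0,0,0,0,1.0,1],
  [-0.7,0.8,0,0,0,0.05,1],
  [-0.7,1,0,0,0,0,1],
  [-0.7,1,0,0,0,0,1],
  [-0.7,1,0,0,0,0,1],
  [-0.7,1,0,0,0,0,1],
  [-0.7,1,0,0,0,0,1],
  [-0.7,1,0,0,0,0,1],
  [-0.7,1,0,0,0,0,1],
  [-0.7,1,0,0,0,0,1],
], newtons=60)

```text
time_s: 1.35
ee_pos: [412.6, -349.7, 253.2]
ee_rot: [0.053, 0.999, 0.0, -0.0]
force: [0.3, 0.4, -0.3]
finger_gap: 85.4
grasp_force: 0.0
```

>>> carry_out([
  [0,1,0,0,0,0,1],
  [0,1,0,0,0,0,1],
  [0,1,0,0,0,0,1],
  [0,1,0,0,0,0,1],
  [0,1,0,0,0,0,1],
  [0,1,0,0,0,0,1],
  [0,1,0,0,0,0,1],
  [0,1,0,0,0,0,1],
  [0,1,0,0,0,0,1],
  [0,1,0,0,0,0,1],
  [0,1,0,0,0,0,1],
  [0,1,0,0,0,0,1],
])

```text
time_s: 2.55
ee_pos: [450.1, 8.1, 253.2]
ee_rot: [0.053, 0.999, 0.0, -0.0]
force: [0.5, 0.2, 0.5]
finger_gap: 85.5
grasp_force: 0.0
```

>>> carry_out([
  [0,1,0,0,0,0,1],
  [0,1,0,0,0,0,1],
  [0,1,0,0,0,0,1],
  [0,1,0,0,0,0,1],
  [0,1,0,0,0,0,1],
  [0,1,0.3,0,0,0,1],
  [0,1,0.3,0,0,0,1],
  [0,1,0.3,0,0,0,1],
  [0,1,0.3,0,0,0,1],
  [0,0,0,0,0,0,1],
  [0,0,0,0,0,0,1],
])

```text
time_s: 3.65
ee_pos: [478.8, 275.6, 216.6]
ee_rot: [0.053, 0.999, -0.001, -0.001]
force: [0.6, -0.6, -0.6]
finger_gap: 85.5
grasp_force: 0.0
```

```bash
python3 - <<'E'
from m import *
s=r.state();c=r.read_camera("wrist");W=cloud(c,s);np.save("w1.npy",W);cv2.imwrite("pics/w1.png",c["color"][...,::-1])
z=W[...,2];near=(abs(W[...,0]-484)<70)&(abs(W[...,1]-349)<40)
rect(W,near&(z>85)&(z<110),"wrist grip")
rect(W,near&(z>38)&(z<47)&(abs(W[...,1]-349)<32),"wrist foot")
print(s["ee_pos"],s["joint_positions"])
E
```

```text
wrist grip 4305 c [482.1 349.5] sz [24.5 79. ] longdir -6.2 z [89.7 96.2 97.5]
wrist foot 2707 c [482.6 349.4] sz [ 30.2 139.5] longdir -6.2 z [39.8 41.5 42.9]
[478.83556882 275.56268687 216.5972556 ] [ 8.15583153e-01  2.92816675e-01 -2.25971773e-01 -1.26852201e-04
 -1.05378183e+00 -2.49247794e+00]
```

View pics/w1.png

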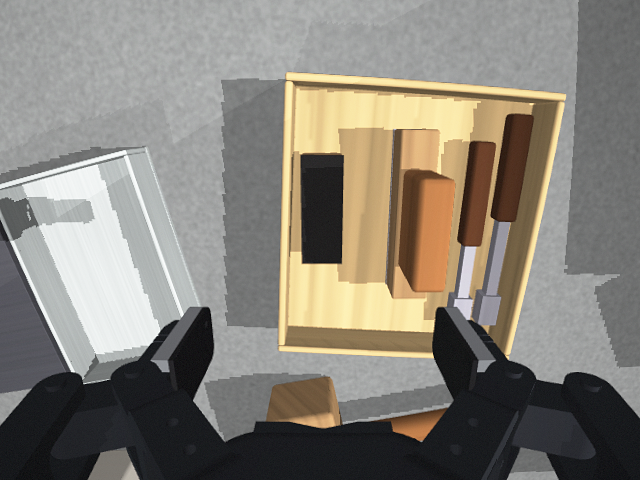

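The wrist view shows the grip at (428,232). It measures (482.5,349.5), top z 96.5, yaw -6.2°, which agrees with the other two cameras. I'm moving over it, descending and closing.

>>> carry_out([
  [0.13,0.82,0,0,0,0,1],
  [0,0.82,0,0,0,0,1],
  [0,0.82,0.4,0,0,0,1],
  [0,0,0.8,0,0,0,1],
  [0,0,0.8,0,0,0,1],
  [0,0,0.8,0,0,0,1],
  [0,0,0.8,0,0,0,1],
  [0,0,0.6,0,0,0,1],
  [0,0,0.4,0,0,0,1],
  [0,0,0.3,0,0,0,1],
  [0,0,0,0,0,0,1],
  [0,0,0,0,0,0,1],
])

```text
time_s: 4.9
ee_pos: [483.7, 349.4, 71.1]
ee_rot: [0.054, 0.999, 0.0, 0.0]
force: [1.2, 0.1, 0.4]
finger_gap: 85.2
grasp_force: 0.0
```

>>> carry_out([
  [0,0,0,0,0,0,-1],
  [0,0,0,0,0,0,-1],
  [0,0,0,0,0,0,-1],
  [0,0,0,0,0,0,-1],
  [0,0,0,0,0,0,-1],
  [0,0,0,0,0,0,-1],
  [0,0,0,0,0,0,-1],
  [0,0,0,0,0,0,-1],
  [0,0,0,0,0,0,-1],
  [0,0,0,0,0,0,-1],
], newtons=60)

```text
time_s: 5.9
ee_pos: [483.3, 349.2, 70.7]
ee_rot: [0.053, 0.999, 0.0, 0.0]
force: [-1.9, -0.7, 5.5]
finger_gap: 23.9
grasp_force: 59.4
```

>>> carry_out([
  [0,0,-0.3,0,0,0,-1],
  [0,0,-0.6,0,0,0,-1],
  [0,0,-0.8,0,0,0,-1],
  [0,0,-0.8,0,0,0,-1],
  [0,0,-0.65,0,0,0,-1],
  [0,0,0,0,0,-0.5,-1],
  [0,0,0,0,0,-0.55,-1],
  [0,0,0,0,0,-0.5,-1],
  [0,-0.5,0,0,0,0,-1],
  [0,-0.9,0,0,0,0,-1],
  [0,-0.9,0,0,0,0,-1],
  [0,-0.9,0,0,0,0,-1],
])

```text
time_s: 7.1
ee_pos: [493.2, 252.0, 164.2]
ee_rot: [-0.054, 0.999, -0.0, -0.001]
force: [-0.1, 0.7, -2.9]
finger_gap: 23.6
grasp_force: 59.1
```

>>> carry_out([
  [0,-0.9,0,0,0,0,-1],
  [0,-0.9,0,0,0,0,-1],
  [0,-0.9,0,0,0,0,-1],
  [0,-0.9,0,0,0,0,-1],
  [0,-0.9,0,0,0,0,-1],
  [0,-0.9,0,0,0,0,-1],
  [0,-0.9,0,0,0,0,-1],
  [0,-0.9,0,0,0,0,-1],
  [0,-0.9,0,0,0,0,-1],
  [0,-0.9,0,0,0,0,-1],
  [0,-0.9,0,0,0,0,-1],
  [0,-0.9,0,0,0,0,-1],
])

```text
time_s: 8.3
ee_pos: [528.2, -69.9, 164.4]
ee_rot: [-0.054, 0.999, 0.0, -0.001]
force: [-0.4, 0.4, -2.9]
finger_gap: 23.3
grasp_force: 59.1
```

>>> carry_out([
  [0,-0.9,0,0,0,0,-1],
  [0,-0.9,0,0,0,0,-1],
  [0,-0.9,0,0,0,0,-1],
  [0,-0.9,0,0,0,0,-1],
  [0.08,-0.2,0,0,0,0,-1],
  [0,0,0,0,0,0,-1],
  [0,0,0,0,0,0,-1],
  [0,0,0,0,0,0,-1],
])

```text
time_s: 9.1
ee_pos: [538.9, -181.1, 164.8]
ee_rot: [-0.055, 0.998, 0.0, -0.0]
force: [-0.2, -0.8, -2.3]
finger_gap: 23.6
grasp_force: 59.2
```

```bash
python3 - <<'E'
from m import *
s=r.state();c=r.read_camera("side");cv2.imwrite("pics/s2.png",c["color"][...,::-1])
w=r.read_camera("wrist");W=cloud(w,s);np.save("w2.npy",W);np.save("w2c.npy",w["color"]);cv2.imwrite("pics/w2.png",w["color"][...,::-1])
print(s["ee_pos"],s["finger_gap"],s["grasp_force"],s["force"],s["wrist_torque"],s["joint_positions"])
a=np.radians(6.2);Q=np.array([[np.cos(a),np.sin(a)],[-np.sin(a),np.cos(a)]])
B=W.copy();B[...,:2]=W[...,:2]@Q.T; z=B[...,2]
m=((z>53)&(z<72)&(B[...,0]>435)&(B[...,0]<597)&(B[...,1]>-217)&(B[...,1]<-70)).astype(np.uint8)
n,l=cv2.connectedComponents(m)
for i in range(1,n):
    if (l==i).sum()>40: P=B[l==i];print((l==i).sum(),P.min(0).round(),P.max(0).round())
E
```

```text
[ 538.88405121 -181.08642924  164.79266912] 23.6193367838159 59.2094886302948 [-0.20678287 -0.82987832 -2.30937483] [ 0.03299206 -0.03637708  0.02455865] [-3.93690380e-02  3.68980970e-01 -2.56475111e-01 -2.85160400e-04
 -9.45597356e-01 -1.42114061e+00]
1470 [ 463. -213.   53.] [ 492. -189.   64.]
1464 [ 462. -147.   53.] [ 491. -118.   68.]
901 [ 511. -179.   53.] [ 535. -157.   63.]
809 [ 535. -209.   53.] [ 560. -186.   62.]
1020 [ 540. -140.   53.] [ 570. -111.   66.]
```

View pics/w2.png

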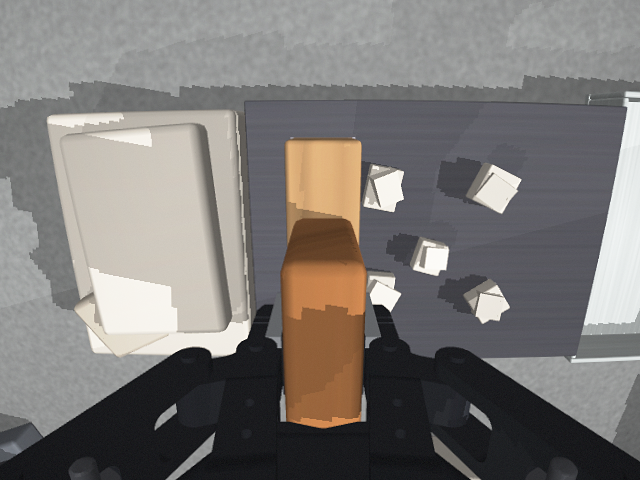

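The wrist view shows the foot at image x 286–360. It is behind all five chips, at (384,188), (494,188), (432,257), (383,293) and (489,302). The foot centre and the middle of the chips agree in board x, at 516. I'm backing off 6 mm and lowering.

>>> carry_out([
  [0,-0.2,0.3,0,0,0,-1],
  [0,0,0.5,0,0,0,-1],
  [0,0,0.5,0,0,0,-1],
  [0,0,0.3,0,0,0,-1],
  [0,0,0.15,0,0,0,-1],
  [0,0,0,0,0,0,-1],
  [0,0,0,0,0,0,-1],
])

```text
time_s: 9.9
ee_pos: [540.2, -188.0, 112.7]
ee_rot: [-0.055, 0.998, -0.0, 0.0]
force: [-0.5, 0.5, -1.4]
finger_gap: 23.3
grasp_force: 59.4
```

>>> carry_out([
  [0,0,0.04,0,0,0,-1],
  [0,0,0,0,0,0,-1],
])

```text
time_s: 10.1
ee_pos: [540.0, -187.9, 111.6]
ee_rot: [-0.055, 0.999, -0.0, 0.0]
force: [1.0, 0.2, -2.4]
finger_gap: 23.2
grasp_force: 59.4
```

>>> carry_out([
  [0,0,0.04,0,0,0,-1],
  [0,0,0,0,0,0,-1],
])

```text
time_s: 10.3
ee_pos: [539.7, -187.8, 109.9]
ee_rot: [-0.055, 0.999, 0.0, 0.0]
force: [0.5, -0.4, -2.0]
finger_gap: 23.3
grasp_force: 59.4
```

>>> carry_out([
  [0,0.15,0,0,0,0,-1],
  [0,0.25,0,0,0,0,-1],
  [0,0.3,0,0,0,0,-1],
  [0,0.3,0,0,0,0,-1],
  [0,0.3,0,0,0,0,-1],
  [0,0.3,0,0,0,0,-1],
  [0,0.3,0,0,0,0,-1],
  [0,0.3,0,0,0,0,-1],
  [0,0.3,0,0,0,0,-1],
  [0,0.3,0,0,0,0,-1],
  [0,0.3,0,0,0,0,-1],
  [0,0.3,0,0,0,0,-1],
])

```text
time_s: 11.5
ee_pos: [528.6, -85.8, 110.0]
ee_rot: [-0.055, 0.999, -0.0, 0.0]
force: [0.4, 0.5, -1.7]
finger_gap: 23.2
grasp_force: 59.3
```

```bash
python3 - <<'E'
from m import *
s=r.state();print(s["ee_pos"],s["force"],s["wrist_torque"])
w=r.read_camera("wrist");cv2.imwrite("pics/w3.png",w["color"][...,::-1])
E
```

```text
[528.58834005 -85.76004318 109.96935348] [ 0.42236204  0.4670029  -1.71052698] [-0.16695924 -0.03882621 -0.06965452]
```

View pics/w3.png

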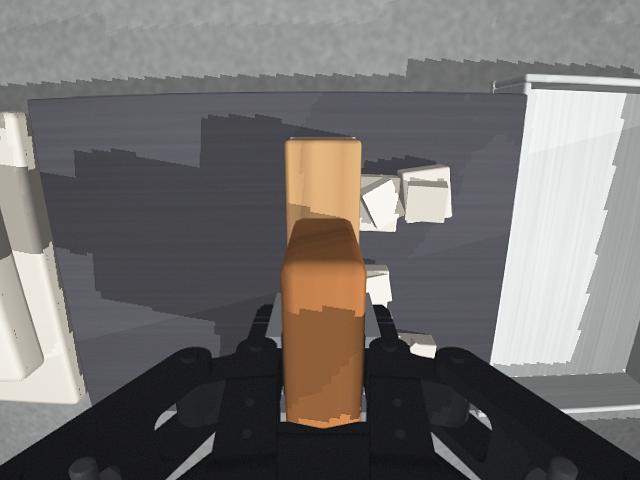

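The view shows the chips staying ahead of the foot, at (380,200), (425,195), (378,285) and (418,345). The fifth is hidden behind the finger. I'll continue over the edge.

>>> carry_out([
  [0,0.25,0,0,0,0,-1],
  [0,0.3,0,0,0,0,-1],
  [0,0.3,0,0,0,0,-1],
  [0,0.3,0,0,0,0,-1],
  [0,0.3,0,0,0,0,-1],
  [0,0.3,0,0,0,0,-1],
  [0,0.3,0,0,0,0,-1],
  [0,0.3,0,0,0,0,-1],
  [0,0.3,0,0,0,0,-1],
  [0,0.3,0,0,0,0,-1],
  [0,0.3,0,0,0,0,-1],
  [0,0.3,0,0,0,0,-1],
])

```text
time_s: 12.75
ee_pos: [516.9, 20.2, 109.9]
ee_rot: [-0.055, 0.999, 0.0, 0.0]
force: [-0.1, -0.1, -1.4]
finger_gap: 23.4
grasp_force: 59.3
```

>>> carry_out([
  [0,0.3,0,0,0,0,-1],
  [0,0.3,0,0,0,0,-1],
  [0,0.1,0,0,0,0,-1],
  [0,0,0,0,0,0,-1],
  [0,0,0,0,0,0,-1],
  [0,0,0,0,0,0,-1],
])

```text
time_s: 13.35
ee_pos: [514.7, 40.0, 109.9]
ee_rot: [-0.054, 0.999, -0.0, -0.0]
force: [-0.0, -0.5, -2.3]
finger_gap: 23.2
grasp_force: 59.3
```

```bash
python3 - <<'E'
from m import *
s=r.state();print(s["ee_pos"],s["force"],s["wrist_torque"])
a=r.read_camera("top")["color"][150:320,240:500,::-1];b=r.read_camera("side")["color"][130:300,230:430,::-1]
cv2.imwrite("pics/e1.png",np.hstack([cv2.resize(a,(440,288),interpolation=2),cv2.resize(b,(339,288),interpolation=2)]))
E
```

```text
[514.67442819  39.97520855 109.88025345] [-0.01782382 -0.53125371 -2.29168272] [0.02075028 0.05160483 0.00792248]
```

View pics/e1.png

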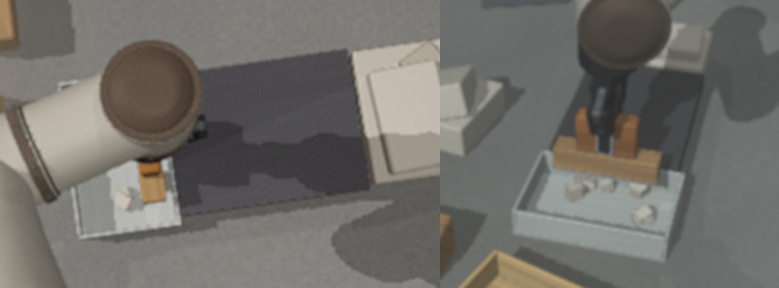

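The side crop shows five chips in the tray, at (575,190), (590,184), (608,184), (640,188) and (643,213), and the board is clear. I'm lifting and returning to above the crate.

>>> carry_out([
  [0,0,-0.3,0,0,0,-1],
  [0,0,-0.6,0,0,0,-1],
  [0,0,-0.6,0,0,0,-1],
  [0,0,-0.4,0,0,0,-1],
  [0,0,0,0,0,0.5,-1],
  [0,0,0,0,0,0.55,-1],
  [0,0,0,0,0,0.5,-1],
  [0.15,0.63,0,0,0,0,-1],
  [0.2,0.9,0,0,0,0,-1],
  [0.2,0.9,0,0,0,0,-1],
  [0.2,0.9,0,0,0,0,-1],
  [0.2,0.9,0,0,0,0,-1],
])

```text
time_s: 14.65
ee_pos: [499.7, 170.4, 167.3]
ee_rot: [0.054, 0.999, 0.0, 0.0]
force: [1.1, -0.5, -2.5]
finger_gap: 23.3
grasp_force: 59.3
```

>>> carry_out([
  [0.2,0.9,0,0,0,0,-1],
  [0.2,0.9,0,0,0,0,-1],
  [0.2,0.9,0,0,0,0,-1],
  [0.2,0.9,0,0,0,0,-1],
  [0.2,0.9,0,0,0,0,-1],
  [0.2,0.9,0,0,0,0,-1],
  [0,0.5,0,0,0,0,-1],
  [0,0,0,0,0,0,-1],
  [0,0,0,0,0,0,-1],
])

```text
time_s: 15.55
ee_pos: [482.9, 348.8, 166.7]
ee_rot: [0.054, 0.999, -0.0, -0.0]
force: [0.7, 0.3, -1.8]
finger_gap: 23.4
grasp_force: 59.5
```

```bash
python3 - <<'E'
from m import *
s=r.state();print(s["ee_pos"],s["ee_rot"],s["force"])
d=np.array([483.3,349.2,70.9])-s["ee_pos"]; print((R.from_quat(s["ee_rot"]).inv().apply(d)/30).round(3))
b=r.read_camera("side")["color"][130:420,180:430,::-1];a=r.read_camera("top")["color"][150:320,240:540,::-1]
cv2.imwrite("pics/e2.png",np.hstack([cv2.resize(b,(400,464),interpolation=2),cv2.copyMakeBorder(cv2.resize(a,(400,227),interpolation=2),0,237,0,0,0)]))
w=r.read_camera("wrist");W=cloud(w,s);np.save("w4.npy",W)
z=W[...,2]
# foot of held scraper vs. TCP
m=(np.hypot(W[...,0]-s["ee_pos"][0],W[...,1]-s["ee_pos"][1])<75)&(z>120)&(z<140);rect(W,m,"foot top held")
# crate contents heights in middle lane
P=W[(np.abs(W[...,0]-483)<72)&(np.abs(W[...,1]-349)<20)&(z<60)];print(len(P),np.percentile(P[:,2],[5,50,95]) if len(P) else None)
E
```

```text
[482.91595225 348.78763163 166.67247678] [ 5.36078615e-02  9.98561873e-01 -4.50946007e-04 -4.22695121e-04] [ 0.67307121  0.28574537 -1.78592384]
[-0.014  0.018  3.192]
foot top held 6340 c [434.6 354.4] sz [30.2 43.6] longdir -6.3 z [136.1 137.5 138.6]
291 [4.32576135 5.472891   6.63749892]
```

View pics/e2.png

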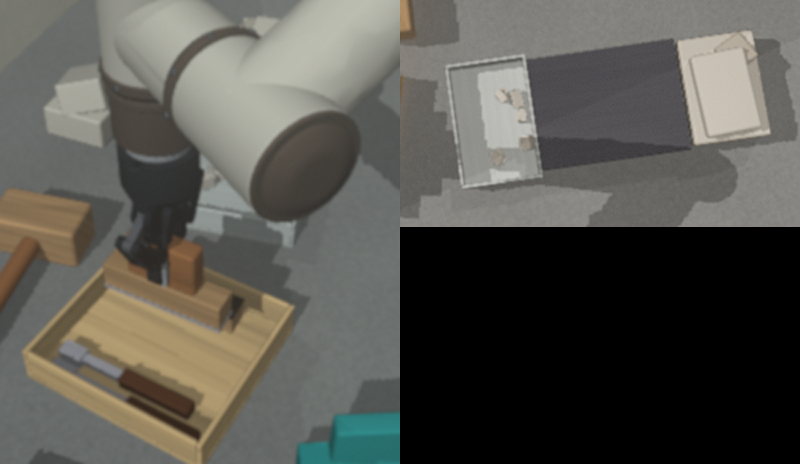

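The top crop shows the board empty and the chips inside the tray, with x between 490 and 530. The scraper hangs level, with its underside about 65 mm below the TCP, and the lane below is free. I'm lowering it.

>>> carry_out([
  [0,0.02,0.4,0,0,0,-1],
  [0,0,0.6,0,0,0,-1],
  [0,0,0.6,0,0,0,-1],
  [0,0,0.6,0,0,0,-1],
  [0,0,0.4,0,0,0,-1],
  [0,0,0.3,0,0,0,-1],
  [0,0,0.15,0,0,0,-1],
  [0,0,0.05,0,0,0,-1],
  [0,0,0,0,0,0,-1],
  [0,0,0,0,0,0,-1],
])

```text
time_s: 16.7
ee_pos: [483.5, 350.3, 74.6]
ee_rot: [0.053, 0.999, 0.001, 0.001]
force: [0.6, 0.5, -1.7]
finger_gap: 23.5
grasp_force: 59.5
```

>>> carry_out([
  [0,0,0.04,0,0,0,-1],
  [0,0,0,0,0,0,-1],
])

```text
time_s: 16.9
ee_pos: [483.2, 350.0, 73.0]
ee_rot: [0.054, 0.999, 0.0, 0.0]
force: [-0.3, 0.2, -1.2]
finger_gap: 23.3
grasp_force: 59.5
```

>>> carry_out([
  [0,0,0.04,0,0,0,-1],
  [0,0,0,0,0,0,-1],
])

```text
time_s: 17.1
ee_pos: [483.0, 349.8, 71.4]
ee_rot: [0.054, 0.999, -0.0, -0.0]
force: [-0.7, 0.4, -1.6]
finger_gap: 23.6
grasp_force: 59.5
```

>>> carry_out([
  [0,0,0.03,0,0,0,-1],
  [0,0,0,0,0,0,-1],
])

```text
time_s: 17.3
ee_pos: [483.2, 350.0, 70.7]
ee_rot: [0.053, 0.999, 0.0, 0.0]
force: [-0.9, -0.7, -1.4]
finger_gap: 23.6
grasp_force: 59.5
```

>>> carry_out([
  [0,0,0.02,0,0,0,-1],
  [0,0,0,0,0,0,-1],
  [0,0,0,0,0,0,-1],
])

```text
time_s: 17.6
ee_pos: [483.2, 350.0, 70.7]
ee_rot: [0.053, 0.999, 0.0, 0.0]
force: [-2.7, -1.3, 4.8]
finger_gap: 23.2
grasp_force: 60.1
```

>>> carry_out([
  [0,0,0.02,0,0,0,-1],
  [0,0,0,0,0,0,-1],
  [0,0,0,0,0,0,-1],
])

```text
time_s: 17.9
ee_pos: [483.2, 350.0, 70.7]
ee_rot: [0.053, 0.999, 0.0, 0.0]
force: [-3.9, -2.1, 8.5]
finger_gap: 23.5
grasp_force: 60.8
```

Floor contact is felt (z force up to 8.5 N). I'm easing off, releasing and lifting away.

>>> carry_out([
  [0,0,-0.03,0,0,0,-1],
  [0,0,0,0,0,0,-0.2],
  [0,0,0,0,0,0,0.2],
  [0,0,0,0,0,0,0.6],
  [0,0,0,0,0,0,1],
  [0,0,0,0,0,0,1],
  [0,0,0,0,0,0,1],
  [0,0,0,0,0,0,1],
  [0,0,-0.3,0,0,0,1],
  [0,0,-0.6,0,0,0,1],
  [0,0,-0.9,0,0,0,1],
  [0,0,-0.9,0,0,0,1],
])

```text
time_s: 19.1
ee_pos: [483.1, 349.8, 152.6]
ee_rot: [0.053, 0.999, -0.0, -0.0]
force: [0.3, -0.7, 0.7]
finger_gap: 85.5
grasp_force: 0.0
```

>>> carry_out([
  [0,0,-0.9,0,0,0,1],
  [0,0,-0.9,0,0,0,1],
  [0,-0.9,-0.5,0,0,0,1],
  [0,-0.9,0,0,0,0,1],
  [0,-0.9,0,0,0,0,1],
  [0,0,0,0,0,0,1],
  [0,0,0,0,0,0,1],
  [0,0,0,0,0,0,1],
])

```text
time_s: 19.9
ee_pos: [474.8, 270.1, 220.7]
ee_rot: [0.053, 0.999, 0.0, 0.0]
force: [-0.3, 0.1, -0.5]
finger_gap: 85.1
grasp_force: 0.0
```

```bash
python3 - <<'E'
from m import *
s=r.state();print(s["time_s"],s["ee_pos"],s["finger_gap"])
w=r.read_camera("wrist");W=cloud(w,s);z=W[...,2];near=(abs(W[...,0]-484)<75)&(abs(W[...,1]-349)<32)
rect(W,near&(z>85)&(z<110),"grip");rect(W,near&(z>38)&(z<47),"foot")
b=r.read_camera("side")["color"][130:420,180:430,::-1]
cv2.imwrite("pics/e3.png",np.hstack([cv2.resize(b,(400,464),interpolation=2),cv2.resize(w["color"][...,::-1],(400,464))]))
E
```

```text
19.9 [474.78345383 270.05006931 220.72532223] 85.12359016813829
grip 4141 c [482.1 350.5] sz [24.4 79.1] longdir -6.2 z [89.5 96.1 97.4]
foot 2703 c [482.7 350.6] sz [ 30.7 139.6] longdir -6.2 z [39.7 41.4 42.9]
```

View pics/e3.png

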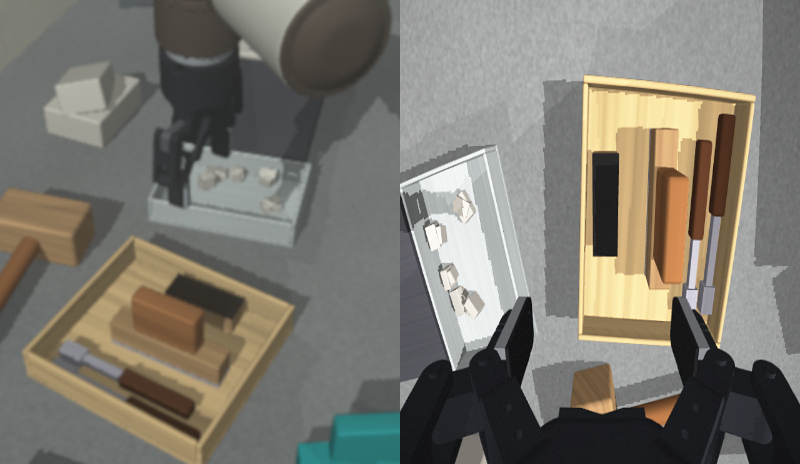

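The scraper stands upright in the crate, with its grip at wrist crop (670,225) and its top at z 96. All five chips are in the tray, at wrist crop (463,205), (435,235), (448,275), (457,303) and (470,303). The other tools have not moved, so I'm handing in.

```bash
python3 -c "
from plant import r
print(r.job_done())"
```

```text
the job is handed in; nothing more can be done
None
```

The job is handed in at about 20 s: all five chips are in the catch tray, the scraper stands upright in its place in the crate, and the last pictures show the other tools in the crate where they were.

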